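# Reset the odd foot of a wobbly footstool

### The job

The footstool lying upside down wobbles because one of its four screw feet is wound out: its oblong steel foot lies skew while the other three lie along the stool's long sides. On that leg, first turn the black hexagonal lock nut under the foot about a sixth of a turn anticlockwise (seen from above) to loosen it, then turn the steel foot clockwise, less than a quarter turn, until it lies along the long sides like the others, and finally turn the lock nut clockwise until it is tight again, without shifting the foot.

Things in the scene. Friction and masses are not known exactly. Their poses are not given: they have to be found in the camera images.
- lock_nut (a joint): Black plastic hexagonal lock nut of the skew foot, seated on its leg: 54 mm across flats (62 across corners), 16 mm high. Value in rad: 0 is tight (a hard stop), growing as it is turned anticlockwise seen from above, to 1.7 at most; it starts tight (0 to 0.04). Stays where it is left; about 0.12 N m turns it. It does not move up or down.
- nut_mid (a point): Nut's centre, 8 mm above its underside, on the upright axis shared by leg, nut and foot; z up. Flats face +x and -x of this frame and every 60 degrees; it turns with the nut. Below: round wooden leg, 45 mm across, 42 mm high, on the stool's flat underside, 90 mm above the table. Four like legs stand 160 x 230 mm apart; things under 35 mm high lie between.
- foot_screw (a joint): The skew foot, screwed through the lock nut. Value in rad: 0 when it lies along the stool's long sides like the other three feet, growing anticlockwise seen from above; starts at 0.75 to 1.25. Turns freely from -0.7 to 1.7 with about 0.08 N m, stays where it is left, and does not move up or down. Turning the nut does not turn it.
- foot_mid (a point): Centre of that steel foot, an upright oblong block 38 mm long (its frame's y), 14 mm wide (x) and 22 mm high (z, up), 23 mm above nut_mid on the same axis; a gap of 4 mm and a 12 mm stem lie between its underside and the nut's top. The frame turns with the foot; anything above it is clear.

How it is judged (in metres and radians):
On the way, in this order (a step that is already met when the one before it is completed fails the run):
1. the lock nut is loosened by at least 35 degrees, with the foot not yet turned (value of joint each of lock_nut, foot_screw above 0.6 rad), for 0.2 s.
2. with the nut still loose, the foot is turned to lie along the long sides within 10 degrees (value of joint lock_nut above 0.5 rad and value of joint foot_screw between -0.18 and 0.18 rad), for 0.2 s.
3. the nut is turned back tight (within 10 degrees of its stop), the foot still in line (value of joint lock_nut below 0.17 rad and value of joint foot_screw between -0.18 and 0.18 rad), for 0.2 s.
At the end, for the whole second after the job is handed in: The lock nut is tight (within about 10 degrees of its stop), the foot lies along the stool's long sides within about 10 degrees, and both are at rest (all of step 3 and velocity of joint lock_nut between -0.1 and 0.1 rad/s and velocity of joint foot_screw between -0.1 and 0.1 rad/s); the robot touches nothing.
It also fails if it takes over 58 s, if anything falls off the work surface, if the arm or the gripper's body presses on something with over 40 N, if the wrist force passes 120 N, or if a joint passes its speed limit or range.

### The arm

A 6-joint arm with a two-finger parallel gripper is mounted at the origin on the work surface. World frame = base frame: x ahead of the robot, y to its left, z up, the work surface at z = 0. Lengths are in m, angles in degrees, forces in N, time in s.
With the tool pointing down it reaches from about 0.325 to 0.85 m from the base axis. Payload 15.5 kg.
Tool frame: the origin (TCP) lies at the very end of the fingers, on their centre line; the grasp point (between the pads) lies arm.grip_depth behind it (arm.grip_depth is the distance from the TCP to the grasp point, in m); z points along the fingers, y is the line along which they close (so a half turn about z gives the same grasp; the last joint's range is limited). The gripper opens to 91 mm and grips with 3 to 60 N. Pads are 32 mm wide; open, the fingers measure 118 mm over their backs; the gripper's body (76 mm by 178 mm) begins 60 mm behind the grasp point.
Start: joints at [58.47, 28.281, 77.091, -0, 74.628, -5.472], TCP at [0.275, 0.561, 0.178] pointing down, gripper open.
Joint ranges: [-166.48, 166.48], [-47.26, 123.95], [12.59, 153.08], [-70.14, 250.14], [6.76, 159.57], [-176.63, 176.63]. Speed limits (degrees/s): [108.29, 108.29, 147.25, 172.46, 172.46, 172.46].

### API

Orientations are given as a 3x3 rotation matrix whose columns are the frame's x, y, z axes.
In Python, from rig import arm gives the robot as it stands. Calls block until the motion is done:
- arm.move_to(position, orientation): joint-space move of the TCP to a pose.
- arm.move_l(position, orientation=None, feed=0.15): straight line of the TCP; orientation=None keeps the orientation; feed is the mean speed in m/s.
- arm.move_joints(angles): joint-space move.
- arm.grip(opening): finger opening in m; the grip force is fixed at half the most; returns when the fingers have stopped.
- arm.sleep(seconds).
- arm.solve_ik(position, orientation): joint angles nearest the present ones, or None.
- arm.snapshot(name): name is "scene" or "top"; returns the picture (420x560x3 uint8, red, green, blue); there is no depth.
- arm.get_calibration(name): a dict with "intrinsics" (3x3 intrinsics, pixels), "cam_to_world" (4x4, takes a point from camera to world coordinates). Camera axes: x right, y down, z forward; pixel columns grow to the right and rows downward; lengths in m; the calibration is good to about 2 mm. A picture is of the moment at which its call begins. get_calibration takes no time and is no camera call.
A pose or a line that the arm cannot do raises arm.Unreachable and nothing moves.
- arm.sign_off(): hands the job in; it is judged then, once.
Readings, each from a call of its own:
- arm.current_t(): time.
- arm.current_joint_positions(): joint angles.
- arm.current_dq(): joint speeds.
- arm.current_tau(): joint torques, N m.
- arm.current_ee_pos(): TCP position.
- arm.current_tool_rot(): TCP orientation.
- arm.current_force(): force on the tool from outside, world axes, zero at the start.
- arm.current_torque(): the same for the moment, N m.
- arm.current_width(): finger opening in m.
- arm.current_grasp_force(): force on a finger pad.
Only numpy, scipy, OpenCV 4.12 (cv2) and the standard library are available. Lean on these libraries where they do the work, as an engineer would, in place of code of your own. Each camera call takes 0.05 s, during which the arm holds its last target. There are 200 camera calls.

## Working session

There is one attempt and no reset: what is moved stays moved. The work goes in short steps, each a Python script; the robot and the scene stay as the last script left them, time stands still between calls to the robot, and variables do not carry over. Pictures are saved under pics/ and viewed, at most 10 in all, crops included, and the job is handed in when it is done.

```bash
mkdir -p pics
python3 - <<'E'
from rig import arm
import cv2
for n in("scene","top"):
    cv2.imwrite(f"pics/{n}0.png",arm.snapshot(n)[:,:,::-1])
    c=arm.get_calibration(n);print(n,c["intrinsics"],c["cam_to_world"])
print(arm.grip_depth,arm.current_tool_rot(),arm.current_t(),arm.current_width())
E
```

```text
scene [[498.57231756   0.         275.27849061]
 [  0.         498.57231756 209.66818499]
 [  0.           0.           1.        ]] [[ 0.17191104  0.66973977 -0.72242317  1.03418723]
 [ 0.98502743 -0.12650172  0.11712506 -0.05503477]
 [-0.01294446 -0.73174173 -0.68145908  0.6174829 ]
 [ 0.          0.          0.          1.        ]]
top [[516.64570398   0.         284.94293503]
 [  0.         516.64570398 207.10877706]
 [  0.           0.           1.        ]] [[-1.96105028e-03 -9.92494483e-01  1.22273694e-01  4.66199889e-01]
 [-9.99907020e-01  2.96108952e-04 -1.36331976e-02  2.60483256e-02]
 [ 1.34946671e-02 -1.22289060e-01 -9.92402781e-01  9.66078899e-01]
 [ 0.00000000e+00  0.00000000e+00  0.00000000e+00  1.00000000e+00]]
0.0188 [[-8.98363627e-01  4.39252142e-01 -5.91873371e-04]
 [ 4.39252527e-01  8.98363114e-01 -9.66029136e-04]
 [ 1.07386837e-04 -1.12782731e-03 -9.99999358e-01]] 0.1 0.09093507063447138
```

View pics/scene0.png

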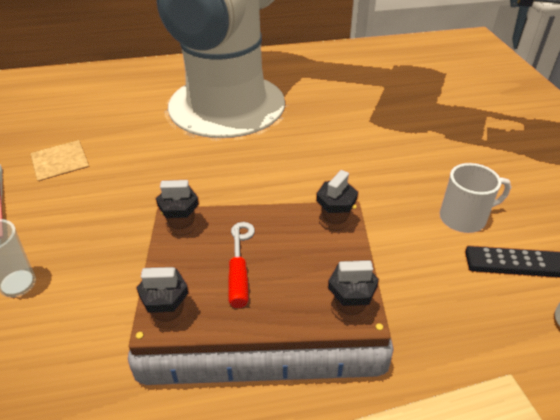

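View pics/top0.png

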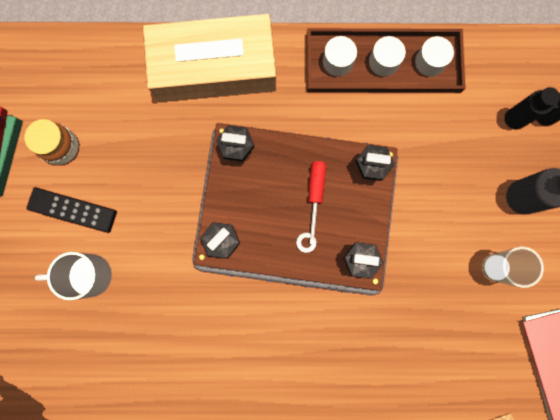

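Top view: the skew foot is at about (219,239). The other three feet are at (234,139), (378,158) and (367,260).

```bash
cat > h.py <<'E'
import numpy as np, cv2
from rig import arm
def ray(n,uv,z):
    c=arm.get_calibration(n);K=c["intrinsics"];T=c["cam_to_world"]
    d=np.c_[np.atleast_2d(uv),np.ones(len(np.atleast_2d(uv)))]@np.linalg.inv(K).T@T[:3,:3].T
    o=T[:3,3];return o+d*((z-o[2])/d[:,2])[:,None]
def feet(n,img,boxes,z=.174,S=4):
    out=[]
    for (u,v) in boxes:
        x0,y0=u-28,v-28
        p=cv2.resize(img[y0:y0+56,x0:x0+56],None,fx=S,fy=S,interpolation=cv2.INTER_CUBIC)
        m=(p.min(2)>(185 if n=="top" else 175)).astype(np.uint8)
        c=max(cv2.findContours(m,0,2)[0],key=cv2.contourArea)[:,0]
        w=ray(n,(c+.5)/S-.5+[x0,y0],z)[:,:2]
        (cx,cy),(a,b),t=cv2.minAreaRect((w*1000).astype(np.float32))
        if a<b: t+=90
        out.append((cx/1000,cy/1000,max(a,b),min(a,b),t%180))
    return np.array(out)
E
python3 - <<'E'
from h import *
np.set_printoptions(suppress=True,precision=4)
im=arm.snapshot("top");B=[(219,239),(234,139),(378,158),(367,260)]
print(feet("top",im,B))
sc=arm.snapshot("scene");print(feet("scene",sc,[(339,183)]))
S=8;p=cv2.resize(im[211:267,191:247],None,fx=S,fy=S,interpolation=cv2.INTER_CUBIC)
hsv=cv2.cvtColor(p,cv2.COLOR_RGB2HSV)
m=((p.max(2)<75)&(p[:,:,0].astype(int)-p[:,:,2]<22)).astype(np.uint8)
m=cv2.morphologyEx(m,cv2.MORPH_OPEN,np.ones((9,9)))
c=cv2.convexHull(max(cv2.findContours(m,0,2)[0],key=cv2.contourArea))
a=cv2.approxPolyDP(c,14,True)[:,0]
w=ray("top",(a+.5)/S-.5+[191,211],.148)
d=np.roll(w,-1,0)-w
print(w[:,:2]);print(np.c_[np.linalg.norm(d,axis=1)*1000,np.degrees(np.arctan2(d[:,1],d[:,0]))%60])
o=p.copy();cv2.polylines(o,[a.astype(np.int32)],True,(0,255,0),1)
s2=cv2.resize(sc[160:230,304:374],(448,448),interpolation=cv2.INTER_CUBIC)
o=np.hstack([o,p]);o=cv2.resize(o,(780,390));cv2.imwrite("pics/nut.png",o[:,:,::-1])
E
```

```text
[[  0.5153   0.1183  36.5715  12.8436 136.0759]
 [  0.6734   0.0959  36.5776  12.8182  81.7652]
 [  0.6413  -0.1315  36.799   12.7936  82.1381]
 [  0.4833  -0.1091  36.8435  13.1116  81.8103]]
[[  0.5167   0.1188  36.921   12.8162 136.2633]]
[[0.5377 0.131 ]
 [0.5292 0.1321]
 [0.5237 0.1425]]
[[ 8.6025 52.9595]
 [11.7604 58.0915]
 [18.1314 20.9231]]
```

View pics/nut.png

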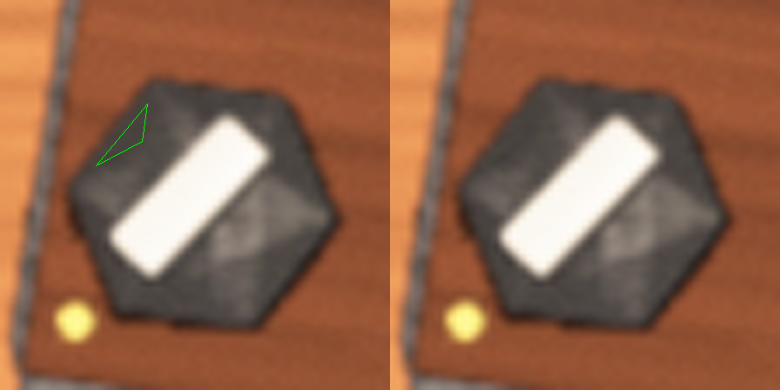

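The nut shows clearly as a grey hexagon, and the foot is about 54° skew. I'll redo the nut mask using saturation.

Run:
```python
from h import *
np.set_printoptions(suppress=True,precision=4)
im=arm.snapshot("top")
S=8;p=cv2.resize(im[211:267,191:247],None,fx=S,fy=S,interpolation=cv2.INTER_CUBIC)
m=((p[:,:,0].astype(int)-p[:,:,2]<28)).astype(np.uint8);m[:,:75]=0;m[400:]=0
m=cv2.morphologyEx(m,cv2.MORPH_OPEN,np.ones((15,15)))
c=cv2.convexHull(max(cv2.findContours(m,0,2)[0],key=cv2.contourArea))
a=cv2.approxPolyDP(c,16,True)[:,0]
print(a*.8705/1)
w=ray("top",(a+.5)/S-.5+[191,211],.142)
d=np.roll(w,-1,0)-w
print(w[:,:2],w[:,:2].mean(0));print(np.c_[np.linalg.norm(d,axis=1)*1000,np.degrees(np.arctan2(d[:,1],d[:,0]))%60])
for i in range(3):
    if len(w)==6:
        e=w[i+3]-w[i]; print(np.linalg.norm(e)*1000,np.degrees(np.arctan2(e[1],e[0]))%60)
def R(t):
    t=np.radians(t);y=np.array([np.cos(t),np.sin(t),0]);z=np.array([0,0,-1.]);return np.c_[np.cross(y,z),y,z]
for t in range(-180,180,15):
    q=arm.solve_ik([.516,.1185,.121],R(t)); print(t,None if q is None else np.round(q,0))
```

```text
[[151.467   84.4385]
 [279.4305  99.237 ]
 [333.4015 225.4595]
 [255.927  324.6965]
 [114.0355 307.2865]
 [ 72.2515 184.546 ]]
[[0.5427 0.1309]
 [0.5393 0.1015]
 [0.5103 0.0889]
 [0.4877 0.1063]
 [0.4917 0.1386]
 [0.5197 0.1486]] [0.5152 0.1191]
[[29.5659 23.3378]
 [31.5917 23.5727]
 [28.4992 22.3215]
 [32.5622 22.944 ]
 [29.7082 19.6625]
 [29.0139 22.329 ]]
60.18937811484382 24.103609584335715
60.281245431664765 22.01400032491071
60.469588845740894 21.03776719787109
-180 [   6.   25.   95.   -0.   61. -174.]
-165 [  6.  25.  95.  -0.  61. 171.]
-150 [  6.  25.  95.  -0.  61. 156.]
-135 [  6.  25.  95.  -0.  61. 141.]
-120 [  6.  25.  95.  -0.  61. 126.]
-105 [  6.  25.  95.  -0.  61. 111.]
-90 [ 6. 25. 95. -0. 61. 96.]
-75 [ 6. 25. 95. -0. 61. 81.]
-60 [ 6. 25. 95. -0. 61. 66.]
-45 [ 6. 25. 95. -0. 61. 51.]
-30 [ 6. 25. 95. -0. 61. 36.]
-15 [ 6. 25. 95. -0. 61. 21.]
0 [ 6. 25. 95. -0. 61.  6.]
15 [ 6. 25. 95. -0. 61. -9.]
30 [  6.  25.  95.  -0.  61. -24.]
45 [  6.  25.  95.  -0.  61. -39.]
60 [  6.  25.  95.  -0.  61. -54.]
75 [  6.  25.  95.  -0.  61. -69.]
90 [  6.  25.  95.  -0.  61. -84.]
105 [  6.  25.  95.  -0.  61. -99.]
120 [   6.   25.   95.   -0.   61. -114.]
135 [   6.   25.   95.   -0.   61. -129.]
150 [   6.   25.   95.   -0.   61. -144.]
165 [   6.   25.   95.   -0.   61. -159.]
```

```bash
cat >> h.py <<'E'
C=np.array([.516,.1186])
def R(t):
    t=np.radians(t);y=np.array([np.cos(t),np.sin(t),0]);z=np.array([0,0,-1.]);return np.c_[np.cross(y,z),y,z]
def P(z): return [*C,z]
def turn(z,a,b,n):
    for t in np.linspace(a,b,n+1)[1:]: arm.move_to(P(z),R(t))
    f=arm.current_force();print("turned",b,"w",arm.current_width(),"F",np.round(f,1),"Mz",np.round(arm.current_torque(),2),"t",arm.current_t())
E
python3 - <<'E'
from h import *
arm.move_to(P(.25),R(-7.5))
print(arm.current_t())
arm.move_l(P(.123),feed=.12); print(arm.current_force(),arm.current_t())
arm.grip(.04); print(arm.current_width(),arm.current_grasp_force(),arm.current_force(),arm.current_t())
turn(.123,-7.5,42.5,4)
arm.grip(.091);print(arm.current_t())
arm.move_l(P(.25),feed=.2)
arm.move_to([.4,.35,.3],R(46));print(arm.current_t())
im=arm.snapshot("top");print(feet("top",im,[(219,239)]))
cv2.imwrite("pics/a1.png",cv2.resize(im[190:290,170:270],(500,500),interpolation=cv2.INTER_CUBIC)[:,:,::-1])
E
```

```text
2.1
[-0.30918189 -0.52942753 -0.49695444] 3.3083
0.04018730425793172 0.0 [0.101602   0.25611865 0.11147114] 4.2083
turned 42.5 w 0.039848489103975065 F [-0.7 -0.   0. ] Mz [-0.02  0.   -0.01] t 5.5417
6.4417
8.25
[[5.15278015e-01 1.18308060e-01 3.65632744e+01 1.28435764e+01
  1.36075893e+02]]
```

View pics/a1.png

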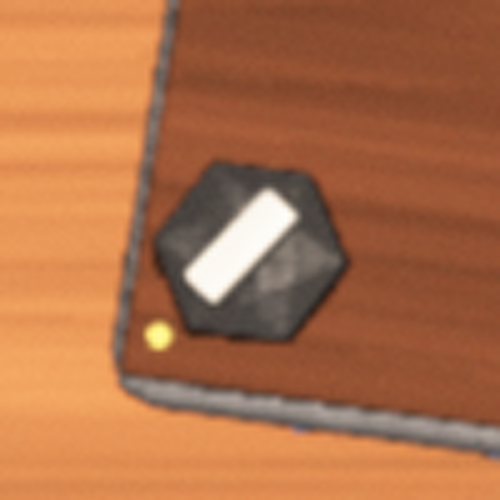

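The fingers closed to 40 mm with no contact and the nut hasn't moved, so either the height or the pose isn't what I assumed. I'll check both.

Run:
```python
from h import *
np.set_printoptions(suppress=True,precision=4)
print(arm.current_ee_pos(),arm.current_tool_rot(),arm.current_width())
arm.move_to(P(.25),R(-7.5));arm.move_l(P(.123),feed=.15)
print(arm.current_ee_pos(),arm.current_joint_positions(),arm.current_t())
a=arm.snapshot("scene");b=arm.snapshot("top")
o=np.hstack([cv2.resize(x,(390,390)) for x in(a[100:250,260:410],b[165:315,145:295])])
cv2.imwrite("pics/a2.png",o[:,:,::-1])
```

```text
[0.4006 0.3489 0.2994] [[-0.7184  0.6956 -0.0006]
 [ 0.6956  0.7184 -0.0009]
 [-0.0002 -0.001  -1.    ]] 0.09091355370309957
[0.5165 0.1189 0.1237] [ 6.5109 24.3454 94.4378 -0.0003 61.1477 13.9759] 10.325
```

View pics/a2.png

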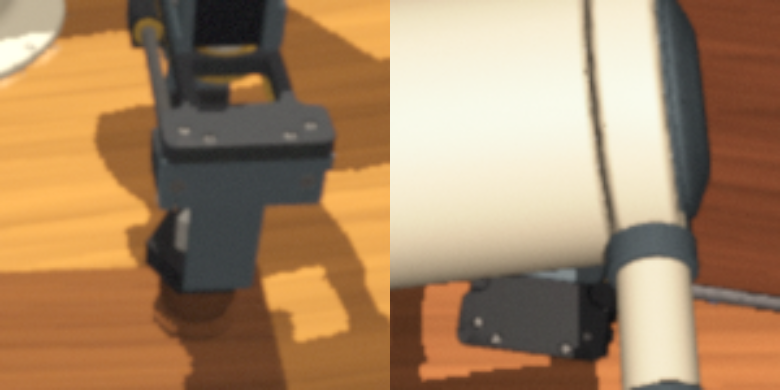

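Both views show the fingers straddling the nut at the right height. I'll close again and take a picture while closed.

Run:
```python
from h import *
arm.grip(.045)
print(arm.current_width(),arm.current_grasp_force(),arm.current_ee_pos(),arm.current_force(),arm.current_t())
a=arm.snapshot("scene");b=arm.snapshot("top")
o=np.hstack([cv2.resize(x,(390,390)) for x in(a[100:250,260:410],b[165:315,145:295])])
cv2.imwrite("pics/a3.png",o[:,:,::-1])
```

```text
0.04513810401601077 0.0 [0.51598139 0.11862099 0.12296297] [0.66026381 0.88428272 0.1064713 ] 11.2583
```

View pics/a3.png

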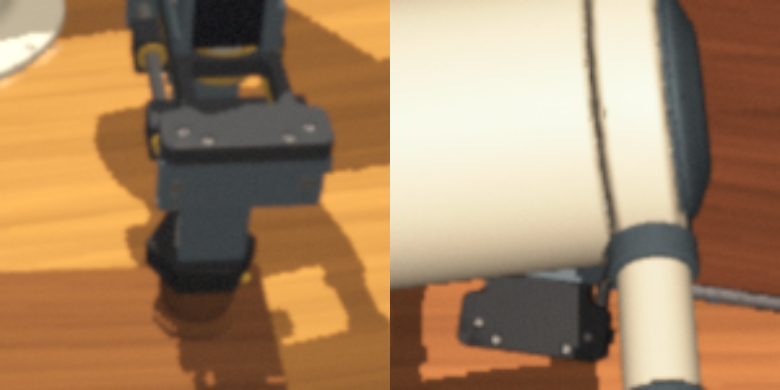

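Run:
```python
from h import *
c=arm.get_calibration("scene");K=c["intrinsics"];T=np.linalg.inv(c["cam_to_world"])
def crop(p):
    q=K@(T[:3,:3]@p+T[:3,3]);return np.round((q[:2]/q[2]-[260,100])*2.6)
a=np.array([np.cos(np.radians(-7.5)),np.sin(np.radians(-7.5)),0])
for nm,r in(("open back",.059),("closed back",.036),("nut front",.027),("axis",0)):
    for z in(.132,.123,.148,.174,.19): print(nm,z,crop(np.array([*C,z])+r*a))
# triangulated foot top
o1,o2=[arm.get_calibration(n)["cam_to_world"][:3,3] for n in("top","scene")]
p1=np.array([.5153,.1183,.174]);p2=np.array([.5167,.1188,.174])
A=np.c_[p1-o1,-(p2-o2)];s=np.linalg.lstsq(A,o2-o1,rcond=None)[0];print(o1+s[0]*(p1-o1),o2+s[1]*(p2-o2))
```

```text
open back 0.132 [212. 335.]
open back 0.123 [211. 347.]
open back 0.148 [214. 313.]
open back 0.174 [219. 277.]
open back 0.19 [221. 253.]
closed back 0.132 [206. 305.]
closed back 0.123 [205. 317.]
closed back 0.148 [208. 283.]
closed back 0.174 [212. 246.]
closed back 0.19 [215. 223.]
nut front 0.132 [204. 294.]
nut front 0.123 [203. 306.]
nut front 0.148 [206. 272.]
nut front 0.174 [210. 235.]
nut front 0.19 [212. 212.]
axis 0.132 [197. 261.]
axis 0.123 [196. 272.]
axis 0.148 [199. 239.]
axis 0.174 [203. 202.]
axis 0.19 [205. 179.]
[0.51536785 0.11842748 0.17290546] [0.51553882 0.11919006 0.17300488]
```

The pictures put the visible finger ends at z≈0.163 while the TCP reports 0.123. So the real fingertips seem to be about 40 mm higher than reported. I'll open and go down in small steps, checking force.

Run:
```python
from h import *
arm.grip(.091)
f0=arm.current_force()
for z in np.arange(.117,.0829,-.006):
    arm.move_l(P(z),feed=.06); f=arm.current_force(); print(round(z,3),np.round(f,1),np.round(arm.current_ee_pos(),4))
    if np.linalg.norm(f-f0)>6: break
print(arm.current_t())
a=arm.snapshot("scene")
cv2.imwrite("pics/a4.png",cv2.resize(a[100:250,260:410],(390,390))[:,:,::-1])
```

```text
0.117 [-0.6 -0.3 -0. ] [0.5156 0.1186 0.1165]
0.111 [-0.4 -0.5 -0.7] [0.5157 0.1186 0.1106]
0.105 [ 0.2 -0.  -0. ] [0.5157 0.1186 0.1046]
0.099 [0.6 0.2 0.3] [0.5157 0.1186 0.0986]
0.093 [-0.2  0.2  1.1] [0.5157 0.1186 0.0927]
0.087 [-0.5  0.2  0.8] [0.5157 0.1186 0.0866]
13.6917
```

View pics/a4.png

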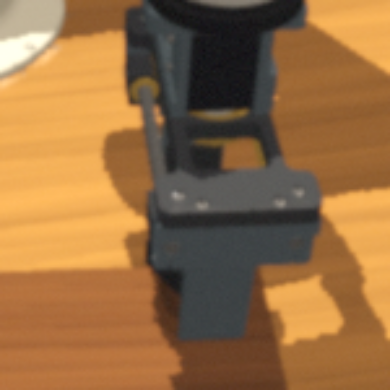

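No contact on the way down to a reported 0.087, and the image now puts the tips at about 0.127. That confirms a 40 mm offset, so I'll grip the nut now.

Run:
```python
from h import *
arm.move_l(P(.082),feed=.06)
arm.grip(.04); w=arm.current_width();print(w,arm.current_grasp_force(),arm.current_force(),arm.current_ee_pos(),arm.current_t())
if w>.048:
    turn(.082,-7.5,42.5,4)
    arm.grip(.091)
    arm.move_l(P(.21),feed=.2)
    arm.move_to([.4,.35,.26],R(46));print(arm.current_t())
    im=arm.snapshot("top");print(feet("top",im,[(219,239)]))
    cv2.imwrite("pics/a5.png",cv2.resize(im[190:290,170:270],(400,400),interpolation=cv2.INTER_CUBIC)[:,:,::-1])
```

```text
0.054125662817651674 30.00060112281062 [-4.24855318  0.73709871  3.66384358] [0.51561589 0.11865696 0.08203531] 14.65
turned 42.5 w 0.05386523926493421 F [-5.   0.9  5.8] Mz [0.13 0.97 0.1 ] t 15.9833
18.525
[[5.15190796e-01 1.18376198e-01 3.67835083e+01 1.28206844e+01
  1.36075890e+02]]
```

View pics/a5.png

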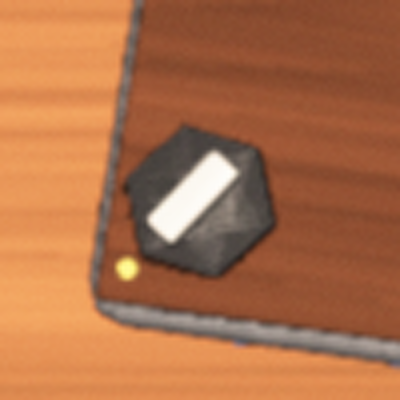

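The nut has turned about 50° and the foot is unchanged at 136.1°. Next I'll turn the foot, then retighten the nut.

Run:
```python
from h import *
arm.move_to(P(.21),R(46));arm.move_l(P(.117),feed=.12)
arm.grip(.005); w=arm.current_width();print(w,arm.current_grasp_force(),arm.current_force(),arm.current_t())
if w>.011:
    turn(.117,46,-8,4)
    arm.grip(.091)
    arm.move_l(P(.21),feed=.2)
    arm.move_to([.4,.35,.26],R(42.5));print(arm.current_t())
    im=arm.snapshot("top");print(feet("top",im,[(219,239)]))
    cv2.imwrite("pics/a6.png",cv2.resize(im[190:290,170:270],(400,400),interpolation=cv2.INTER_CUBIC)[:,:,::-1])
```

```text
0.01402177750952829 29.99884933233261 [-1.19251767 -2.57880472  2.5030684 ] 21.6833
turned -8 w 0.013454874952330515 F [-3.9 -4.5  3.5] Mz [-0.93  0.84 -0.1 ] t 23.05
25.9167
[[ 0.51527875  0.11835009 36.69128799 12.97692394 82.58361053]]
```

View pics/a6.png

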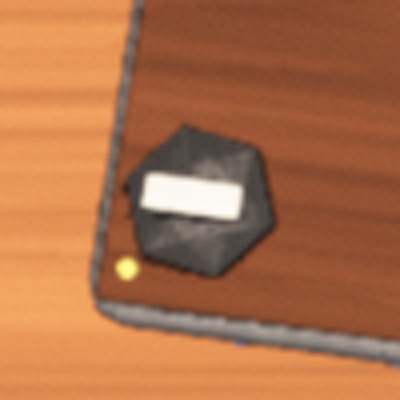

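The foot now lies at 82.6°, against 81.9° for the others, and the nut is unmoved. Next step is retightening.

Run:
```python
from h import *
arm.move_to(P(.21),R(42.5));arm.move_l(P(.082),feed=.12)
arm.grip(.04); w=arm.current_width();print(w,arm.current_grasp_force(),arm.current_force(),arm.current_t())
if w>.048:
    turn(.082,42.5,-7.5,4); turn(.082,-7.5,-10.5,1)
    arm.grip(.091)
    arm.move_l(P(.21),feed=.2)
    arm.move_to([.4,.35,.26],R(0));print(arm.current_t())
    im=arm.snapshot("top");print(feet("top",im,[(219,239)]))
    cv2.imwrite("pics/a7.png",cv2.resize(im[190:290,170:270],(400,400),interpolation=cv2.INTER_CUBIC)[:,:,::-1])
```

```text
0.05380316534710518 30.00053236833992 [-2.62178886 -3.56890546  4.59687943] 28.8667
turned -7.5 w 0.05350650092177677 F [-4.  -3.7  5.6] Mz [-0.68  0.68 -0.1 ] t 30.2
turned -10.5 w 0.054293239761455864 F [-3.8 -3.5  6.3] Mz [-0.71  0.8   1.18] t 30.45
32.9833
[[ 0.51530457  0.11833851 36.67711639 13.0227375  82.34431458]]
```

View pics/a7.png

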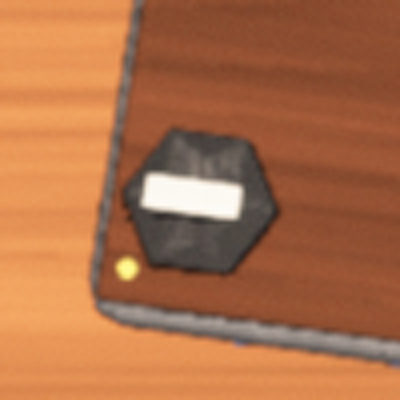

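The nut is back at its starting orientation, and the torque rose to 1.2 N m at the stop. The foot is in line, so I'm handing in.

```bash
python3 -c "
from rig import arm
print(arm.sign_off())"
```

```text
the job is handed in; nothing more can be done
None
```

The lock nut was loosened about 50°, the foot turned into line (82.3° against 81.9° for the other three), and the nut turned back tight against its stop; handed in at about 33 s, with no verdict shown.

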